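# Index the dispensing arm on to the beaker

## Robot

A 6-joint arm with a two-finger parallel gripper is mounted at the origin on a cart in front of the work surface, level with it; the furniture and walls round the work are solid. World frame = base frame: x ahead of the robot, y to its left, z up, the work surface at z = 0. Lengths are in mm, angles in degrees, forces in N, time in s.
With the tool pointing down it reaches from about 375 to 925 mm from the base axis. Payload 5.7 kg.
Tool frame: the origin (TCP) lies at the very end of the fingers, on their centre line; the grasp point (between the pads) lies 19 mm behind it; z points along the fingers, y is the line along which they close (so a half turn about z gives the same grasp; the last joint's range is limited). The gripper opens to 85 mm and grips with 20 to 120 N. Pads are 22 mm wide; open, the fingers measure 114 mm over their backs; the gripper's body (76 mm by 85 mm) begins 54 mm behind the grasp point. The pads swing forward as they close: fully open they stand 13 mm farther back than shut.
Start: joints at [-79.017, 20.558, 86.54, -0, 72.909, -6.595], TCP at [181.19, -571.953, 210.467] pointing down, gripper open.
Joint ranges: [-170.27, 170.27], [-57.76, 135], [12.27, 136.19], [-55.21, 235.2], [11.17, 155.16], [-170.74, 170.74]. Speed limits (degrees/s): [136.94, 136.94, 180, 180, 180, 180].

## Interface

Orientations are given as [roll, pitch, yaw] about the fixed x, y, z axes, in that order (R = Rz(yaw) Ry(pitch) Rx(roll)).
In Python, from station import status, eyes, manip, models gives the robot as it stands.
- The arm moves only by the tool carry_out, never from a script. Its arguments are lists of equal length, an entry for each row: "travel": the shift along the tool's x, y, z in mm, a list of three; "roll": the turn about the tool's z in degrees. In form: {"travel": [[dx, dy, dz], ...], "roll": [roll, ...]}. A call has 1 to 5 rows; each row shifts and turns the commanded pose from where the row before left it, along the tool's axes as they then stand; what a row does not reach is not made up. A row lasts 1/8 s, in which the tool goes at most 62.5 mm and 10.7 degrees, less where a joint would pass 70% of its speed; a pose out of reach is approached as far as the arm can. A call with a gripper value outside its range is refused whole. "fingers" is the finger opening in mm, from 0 to 85.4, set as the call begins (left out, the last holds). The fingers move at their own pace and stop on an object; "grip_force" is the grip in N (left out, the last holds). Time passes only in rows, so rows that do not move let the fingers close. It gives the time, the measured TCP pose, the force, the opening and the grip force at its end, in the units of the state.
- status.get_obs(): the state, without advancing time (a new reading comes with each control period).
- eyes.read_camera(name): name is "side" or "top"; returns a dict with "img" (400x640x3 uint8, red, green, blue), "vfov" (degrees; the focal length in pixels is half the picture's height over the tangent of half this angle, whatever the lens; pixels are square), "cx", "cy" (the principal point, pixels), "rvec" (rotation vector, rad) and "tvec" (3), from world to camera coordinates, as OpenCV has them. Camera axes: x right, y down, z forward; pixel columns grow to the right and rows downward; lengths in mm; the calibration is good to about 2 mm. A picture is of the moment at which its call begins. There is no depth.
- manip.sign_off(): hands the job in; it is judged then, once.
Trained networks look in a picture, given as the dict that the camera call returned (one of the last four; its "shot" number tells which), for a name from the list of things; names that differ only in an ending like _2 or _b are one class to them, and where a whole thing is asked for, a point or a joint stands for the part that bears it (a point fixed in the world has none). Each returns a list of dicts, best first, with "p" (0 to 1); they miss things now and then, are a little off and sometimes report something else, mostly with a low value. They report only what shows in the picture. A call takes as long as a camera call. They do not tell look-alikes from the thing itself.
- models.trace(picture, label): "region" (400x640 bool, what is visible of it) and "uv" ([column, row] in pixels, amid what is visible of it).
- models.tip_of(picture, label): "uv" ([column, row] in pixels: a listed point, or the origin of a listed thing).
The state is a dict: "time_s": time; "qpos": joint angles; "qd": joint speeds; "tau": joint torques, N m; "position": TCP position; "tool_rot": TCP orientation; "ft_force": force on the tool from outside, world axes, zero at the start; "ft_torque": the same for the moment, N m; "width": finger opening in mm; "grasp_force": force on a finger pad.
Only numpy, scipy, OpenCV 4.12 (cv2) and the standard library are available. Lean on these libraries where they do the work, as an engineer would, in place of code of your own. Each camera call takes 0.05 s, during which the arm holds its last target. There are 200 camera calls.

## Task

Move the dispensing arm on by one hole so that its spout stands over the open beaker: hook a fingertip under the pull ring, lift the spring pin out of its hole, swing the arm one hole to the beaker's side, and let the pin drop fully home in that hole. Use the fingertip gently, without pinching or forcing the ring, and leave the beaker, the capped jar and the other loose things standing where they are. Finish with the hand drawn clear of the ring.

Things in the scene. Friction and masses are not known exactly. Their poses are not given: they have to be found in the camera images.
- index_stand: Fixed white stand, 142 x 190 mm, steel index plate on top, 75 mm over the bench. Origin: on the arm's vertical pivot axis, at bench height. Own x points to the middle hole, roughly to the robot's right (world -y), own y roughly away from the robot, z up. Five 11 mm holes lie 90 mm from the pivot at -60, -30, 0, +30, +60 degrees from own x. Above the pivot the arm's hub and screw end at 123 mm.
- swing_arm (a joint): Angle of the arm about the pivot, rad: 0 in the middle hole where it starts, + away from the robot (counterclockwise from above); the next holes are at +0.524 and -0.524. Light friction only; it stays where it is left. The seated pin has about 1.5 mm play each way (0.017 rad).
- index_pin (a joint): Lift of the spring pin, m: 0 fully home, 0.020 at its upper stop. The round-ended 8 mm pin reaches 10 mm into the hole, so it clears the plate above 0.010. A spring pushes it down, 3.6 N at 0, 6 N at the stop. Let go between holes it rides on the plate at 0.010 and snaps in on coming over a hole.
- ring_centre (a point): Centre of the steel pull ring on the pin, 105 mm from the pivot axis, 146 mm over the bench with the pin home; moves with the pin. Bar 5 mm, inner diameter 46 mm; the ring faces along the arm, its top leaning 35 degrees outward, so that a finger sloping down and outward from the pivot's side passes through. Site axes: x outward along the arm, y to its left, z up. The ring does not turn on the pin.
- ring_bar (a point): Middle of the ring's top bar (its centreline): 15 mm outward of the ring's centre and 21 mm above it. The lowest bar lies as far inward and below. Under the ring the arm's top is 32 mm below the ring's centre, the pin's bushing 28 mm below. Outward of the ring, nothing on the arm rises over 122 mm above the bench. Site axes as for the ring's centre.
- spout_tip (a point): Lower end of the white spout at the arm's far end, 155 mm from the pivot axis, 95 mm over the bench. The arm is a flat bar 26 mm wide, 12 mm thick, underside 102 mm over the bench, ending 156 mm from the pivot.
- beaker_centre (a point): Centre (half-way up) of the open clear beaker, 53 mm wide, 70 mm tall, loose on the bench. It stands below where the spout comes in the +30 or the -30 degree hole (give or take 4 mm).
- jar_centre (a point): Centre (half-way up) of the capped amber jar, 48 mm wide, 86 mm tall, loose on the bench, below where the spout comes in the other one of these two holes. Leave it alone.
- wrench: Small open-ended wrench, 119 x 20 x 6 mm, loose, flat on the bench well to the robot's right. Leave it alone.
- marker: Marker pen, 135 x 17 mm, loose, on the bench to the robot's left of the stand. Leave it alone.
- vial_a: Small capped vial, 12 mm wide, 32 mm tall, loose, standing on the bench to the robot's left of the stand. Leave it alone.
Things that resemble listed ones, but are neither listed nor needed, are in the scene too. Leave any black, blue or yellow look-alike of the part that bears beaker_centre alone.

How it is judged (in metres and radians):
On the way:
1. the pin is lifted out of the middle hole while the arm still stands there (value of joint index_pin above 0.0095 m and value of joint swing_arm between -0.15 and 0.15 rad), for 0.05 s.
At the end, for the whole second after the job is handed in: The pin is home (within 2.5 mm) in the hole at +30 or -30 degrees on the beaker's side (arm within 0.04 rad), the spout is within 20 mm of the beaker's centre seen from above, and the arm is at rest (value of joint index_pin below 0.0025 m and (value of joint swing_arm between 0.484 and 0.564 rad or value of joint swing_arm between -0.564 and -0.484 rad) and horizontal distance between spout_tip and beaker_centre below 0.02 m and velocity of joint swing_arm between -0.05 and 0.05 rad/s); the robot touches nothing.
It fails at once if the ring or pin is pinched or forced (over 35 N from the fingers) (contact force between the fingers and index_pin above 35 N).
It fails at once if the beaker is shoved or lifted (over 15 mm) (distance of beaker_centre from where it was at the start of the episode above 0.015 m).
It fails at once if the jar is shoved or lifted (over 15 mm) (distance of jar_centre from where it was at the start of the episode above 0.015 m).
It fails at once if the wrench, marker or vial is disturbed (over 20 mm) (distance of any of wrench, marker, vial_a from where it was at the start of the episode above 0.02 m).
It also fails if it takes over 48 s, if anything falls off the work surface, if the arm or the gripper's body presses on something with over 40 N, if the wrist force passes 120 N, or if a joint passes its speed limit or range.

## Working session

There is one attempt and no reset: what is moved stays moved. The work goes in short steps, Python scripts to look and compute and a tool call to move; the robot and the scene stay as the last step left them, time stands still between calls to the robot, and variables do not carry over. Pictures are saved under pics/ and viewed, at most 10 in all, crops included, and the job is handed in when it is done.

Besides the shell and the picture viewer there is one more tool, called after "Request:" in YAML: its name, and indented under it one key for each argument. carry_out: Moves the arm, as the interface text tells. Its arguments: {"type":"object","properties":{"travel":{"type":"array"},"roll":{"type":"array"},"fingers":{"type":"number"},"grip_force":{"type":"number"}},"required":["travel","roll"]}

```bash
mkdir -p pics; cat > h.py <<'E'
import numpy as np, cv2
from station import status, eyes, manip, models
def cam(n):
    d=eyes.read_camera(n); d['name']=n; return d
def K(d):
    f=200/np.tan(np.radians(d['vfov'])/2); return np.array([[f,0,d['cx']],[0,f,d['cy']],[0,0,1.]])
def P(d): return K(d)@np.c_[cv2.Rodrigues(np.array(d['rvec'],float))[0],np.array(d['tvec'],float)]
def proj(d,X): 
    p=P(d)@np.r_[X,1]; return p[:2]/p[2]
def tri(a,ua,b,ub):
    X=cv2.triangulatePoints(P(a),P(b),np.array(ua,float).reshape(2,1),np.array(ub,float).reshape(2,1)); return (X[:3]/X[3]).ravel()
def atz(d,u,z):
    R=cv2.Rodrigues(np.array(d['rvec'],float))[0];c=-R.T@np.array(d['tvec'],float)
    r=R.T@np.linalg.inv(K(d))@np.r_[u,1];return c+r*(z-c[2])/r[2]
E
python3 - <<'E'
from h import *
a=cam('top');b=cam('side')
for d in(a,b): cv2.imwrite(f"pics/{d['name']}0.png",d['img'][:,:,::-1])
print({k:v for k,v in a.items() if k!='img'},{k:v for k,v in b.items() if k!='img'})
for l,z in [('index_stand',0),('ring_centre',146),('ring_bar',167),('spout_tip',95),('beaker_centre',35),('jar_centre',43)]:
    r=[models.tip_of(d,l) for d in(a,b)]
    print(l,[[(np.round(q['uv'],1).tolist(),round(q['p'],2),atz(d,q['uv'],z).round(0).tolist()) for q in x[:3]] for x,d in zip(r,(a,b))])
    if r[0] and r[1]: print('  tri',tri(a,r[0][0]['uv'],b,r[1][0]['uv']).round(1))
print(status.get_obs())
E
```

```text
{'vfov': 54.3643184923715, 'cx': 324.9268642251115, 'cy': 202.18728032234876, 'rvec': array([ 2.1434343 , -2.13256766,  0.14984667]), 'tvec': array([-33.84700455, 496.57231141, 975.53302946]), 'shot': 1, 'name': 'top'} {'vfov': 52.0775665842561, 'cx': 319.6921018895727, 'cy': 197.5006251092199, 'rvec': array([ 2.06300056, -0.24990419,  0.13170835]), 'tvec': array([-474.0965501 ,  144.14812325, 1015.68866836]), 'shot': 2, 'name': 'side'}
index_stand [[([319.0, 212.1], 0.56, [475.0, -15.0, 0.0])], [([315.8, 233.8], 0.61, [472.0, -22.0, 0.0])]]
  tri [474.5 -14.8  -4.6]
ring_centre [[([364.6, 203.8], 0.53, [477.0, -124.0, 146.0]), ([446.8, 230.2], 0.39, [417.0, -312.0, 146.0])], [([326.1, 203.6], 0.51, [476.0, -119.0, 146.0])]]
  tri [ 475.5 -124.   149.1]
ring_bar [[([366.7, 198.9], 0.46, [485.0, -127.0, 167.0])], [([331.6, 199.6], 0.42, [483.0, -140.0, 167.0])]]
  tri [ 486.3 -128.1  160. ]
spout_tip [[([378.7, 198.4], 0.72, [498.0, -164.0, 95.0])], [([338.0, 236.2], 0.86, [487.0, -181.0, 95.0])]]
  tri [ 495.8 -164.5   83.6]
beaker_centre [[([375.5, 234.9], 0.94, [413.0, -162.0, 35.0
[... 379 characters left out ...]
tri [ 568.2 -139.8   35.2]
{'time_s': 0.7, 'qpos': array([-7.90178616e+01,  2.05544140e+01,  8.65392205e+01,  7.82199946e-04,
        7.29118446e+01, -6.59632799e+00]), 'qd': array([ 0.05390522,  0.02354952, -0.07126169,  0.08686567,  0.14437949,
        0.03244359]), 'tau': array([-6.04286543e-04, -5.27430224e+01, -2.78997910e+01,  5.67150465e-06,
        1.70262592e-03,  1.81946405e-05]), 'position': array([ 181.18001233, -571.94309922,  210.50338894]), 'tool_rot': array([-1.79994643e+02, -1.37209966e-03,  1.75782364e+01]), 'ft_force': array([ 1.12450757, -0.311338  , -0.14256008]), 'ft_torque': array([ 0.06666665, -0.02078652, -0.02045446]), 'grasp_force': 0.0, 'width': 85.47701004703366}
```

View pics/top0.png

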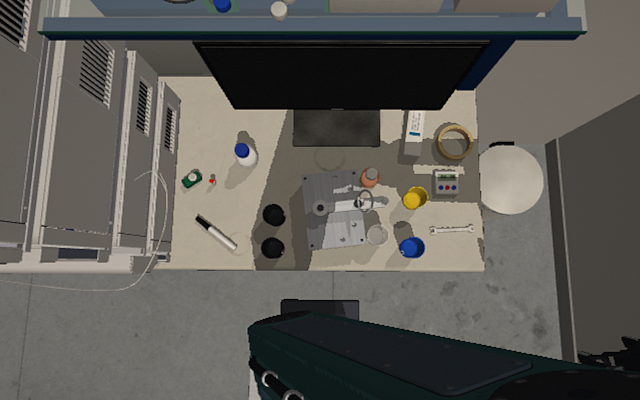

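View pics/side0.png

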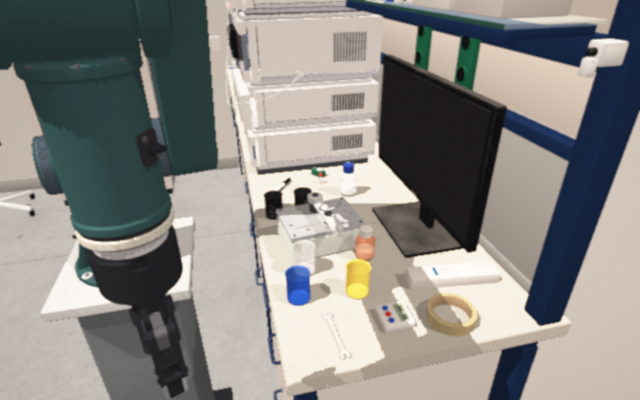

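The top view shows the pivot at (319,208), the ring at (364,200), the clear beaker at (376,235) on the robot's side and the amber jar at (370,177) on the far side, so the arm has to swing to −30°. Moves only shift or roll a tool that points down, so I'll see how the arm behaves at its reach limit. A tilt there would let me slope the finger.

Request:
carry_out:
  travel:
    - [0,0,-60]
    - [0,0,-60]
    - [0,0,-60]
    - [0,0,-60]
    - [0,0,-60]
  roll: [0,0,0,0,0]
  fingers: 0
  grip_force: 20

```text
time_s: 1.32
position: [181.1, -571.6, 512.7]
tool_rot: [180.0, 0.0, 17.6]
ft_force: [0.7, -0.3, -0.4]
width: -0.1
grasp_force: 0.0
```

Request:
carry_out:
  travel:
    - [0,0,-60]
    - [0,0,-60]
    - [0,0,-60]
    - [0,0,-60]
    - [0,0,-60]
  roll: [0,0,0,0,0]

```text
time_s: 1.95
position: [169.8, -536.6, 747.0]
tool_rot: [178.2, -0.1, 17.6]
ft_force: [-0.0, 0.2, -0.3]
width: 0.1
grasp_force: 0.0
```

```bash
python3 - <<'E'
from h import *
o=status.get_obs();print(o['time_s'],o['qpos'].round(1),o['position'].round(1),o['tool_rot'].round(1))
a=cam('top')
c=cv2.resize(a['img'][150:270,280:440],(800,600),interpolation=cv2.INTER_CUBIC)
cv2.imwrite('pics/topc.png',c[:,:,::-1])
E
```

```text
1.95 [-79.7  20.6  12.5   0.5 145.1  -6.8] [ 169.8 -536.6  747. ] [ 1.782e+02 -1.000e-01  1.760e+01]
```

View pics/topc.png

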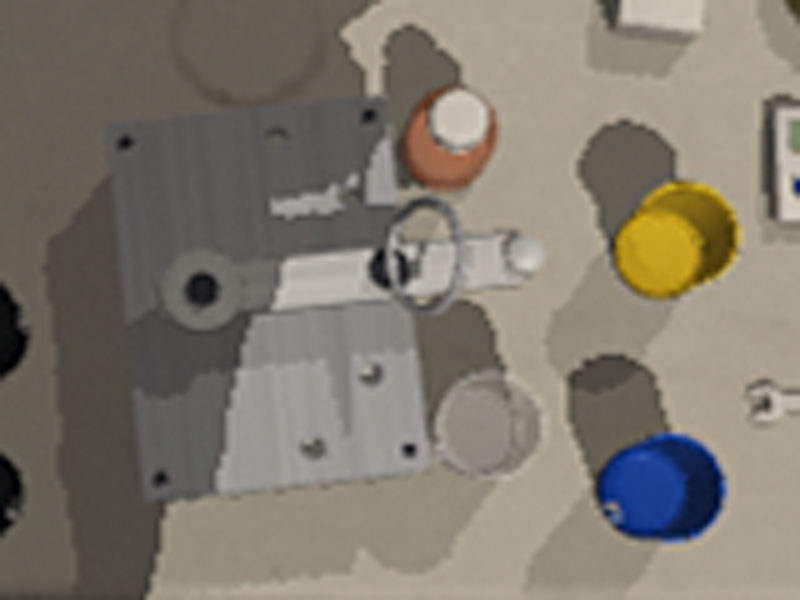

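The crop shows the hub at (320.4,208), the ring ellipse at (364.8,201) and the clear beaker on the near side. The reach limit does tilt the tool outward, so I'll keep going.

Request:
carry_out:
  travel:
    - [0,0,-60]
    - [0,0,-60]
    - [0,0,-60]
    - [0,0,-60]
    - [0,0,-60]
  roll: [0,0,0,0,0]

```text
time_s: 2.62
position: [132.5, -418.1, 840.9]
tool_rot: [170.7, 0.0, 17.6]
ft_force: [-0.2, -1.0, 0.5]
width: -0.0
grasp_force: 0.0
```

```bash
python3 - <<'E'
from h import *
from scipy.spatial.transform import Rotation as R
from scipy.optimize import least_squares
o=status.get_obs();print(o['time_s'],o['qpos'].round(1),o['position'].round(1),o['tool_rot'].round(1));M=R.from_euler('xyz',o['tool_rot'],degrees=True).as_matrix();print(M.round(2))
a=cam('top')
obs=[((320.4,208),(0,0,123)),((366,199.4),None)]
# stand pose: hub, ring ellipse (364.8,201.2), plate holes (+30? visible) (-30)->(354.2,224.8)? (-60)->(342.6,239.6)
pts=[((320.4,208),(0,0,123)),((364.8,201.2),(105,0,146)),
 ((354.2,224.8),(90*np.cos(np.pi/6),-45,75)),((342.6,239.4),(45,-90*np.cos(np.pi/6),75))]
def W(p,q): 
    c,s=np.cos(p[2]),np.sin(p[2]);return np.array([p[0]+c*q[0]-s*q[1],p[1]+s*q[0]+c*q[1],q[2]])
f=lambda p:np.concatenate([proj(a,W(p,q))-u for u,q in pts])
s=least_squares(f,[475,-15,-1.45]);p=s.x
print(p[:2].round(1),np.degrees(p[2]).round(1),s.fun.round(1))
for n,q in dict(ring=(105,0,146),bar=(120,0,167),spout=(155,0,95),sp_m=(155*.866,-77.5,95),sp_p=(155*.866,77.5,95)).items(): print(n,W(p,q).round(1))
for z in (70,): print('beaker rim',atz(a,(376.7,235.5),z).round(0))
E
```

```text
2.625 [-83.    9.6  12.3   3.3 148.8  -7.6] [ 132.5 -418.1  840.9] [170.7   0.   17.6]
[[ 0.95  0.3   0.05]
 [ 0.3  -0.94 -0.15]
 [-0.    0.16 -0.99]]
[469.6 -21.3] -82.7 [-0.1  0.   0.2 -0.  -0.1 -0.1  0.   0.1]
ring [ 483.  -125.5  146. ]
bar [ 484.9 -140.3  167. ]
spout [ 489.4 -175.1   95. ]
sp_m [ 409.9 -164.3   95. ]
sp_p [ 563.6 -144.6   95. ]
beaker rim [ 409. -161.   70.]
```

The stand pose fits to about 0.2 px: pivot (470,−21), axis −82.7°, beaker on the −30° side. Next I'll swing the hand round and push outward to build the tilt towards −y.

Request:
carry_out:
  travel:
    - [-46,-14,0]
    - [-46,-14,0]
    - [-46,-14,0]
    - [-46,-14,0]
  roll: [0,0,0,0]

```text
time_s: 3.18
position: [-60.6, -422.0, 830.9]
tool_rot: [170.8, 0.0, 17.6]
ft_force: [-0.1, -1.8, -0.1]
width: -0.2
grasp_force: 0.0
```

Request:
carry_out:
  travel:
    - [-18,57,0]
    - [-18,57,0]
    - [-18,57,0]
    - [-18,57,0]
    - [-18,57,0]
  roll: [0,0,0,0,0]

```text
time_s: 3.8
position: [-50.5, -650.2, 754.9]
tool_rot: [165.7, 1.8, 17.2]
ft_force: [-0.3, 0.4, 0.1]
width: -0.0
grasp_force: 0.0
```

```bash
cat > st.py <<'E'
from h import *
from scipy.spatial.transform import Rotation as R
o=status.get_obs();print(o['time_s'],o['qpos'].round(1),o['position'].round(1),o['tool_rot'].round(1));M=R.from_euler('xyz',o['tool_rot'],degrees=True).as_matrix();print(M.round(3))
z=M[:,2];print('tilt',np.degrees(np.arccos(-z[2])).round(1),'az',np.degrees(np.arctan2(z[1],z[0])).round(1))
E
python3 st.py
```

```text
3.8 [-104.1   21.1   12.4    8.   133.   -25.3] [ -50.5 -650.2  754.9] [165.7   1.8  17.2]
[[ 0.955  0.294  0.044]
 [ 0.295 -0.923 -0.246]
 [-0.032  0.247 -0.968]]
tilt 14.4 az -79.9
```

Request:
carry_out:
  travel:
    - [-14,50,-29]
    - [-14,50,-29]
    - [-14,50,-29]
    - [-14,50,-29]
    - [-14,50,-29]
  roll: [0,0,0,0,0]

```text
time_s: 4.42
position: [-37.3, -726.6, 777.0]
tool_rot: [155.3, 5.2, 16.0]
ft_force: [0.4, 0.2, -0.1]
width: -0.3
grasp_force: 0.0
```

```bash
python3 st.py
```

```text
4.425 [-102.3   21.4   12.4    8.5  121.7  -23.4] [ -37.3 -726.6  777. ] [155.3   5.2  16. ]
[[ 0.957  0.287  0.036]
 [ 0.275 -0.863 -0.424]
 [-0.09   0.416 -0.905]]
tilt 25.2 az -85.1
```

Request:
carry_out:
  travel:
    - [-15,54,-20]
    - [-15,54,-20]
    - [-15,54,-20]
    - [-15,54,-20]
    - [-15,54,-20]
  roll: [0,0,0,0,0]

```text
time_s: 5.05
position: [-26.4, -801.3, 815.3]
tool_rot: [144.0, 8.4, 14.1]
ft_force: [-0.5, -0.8, 0.1]
width: 0.1
grasp_force: 0.0
```

Request:
carry_out:
  travel:
    - [-15,57,-6]
    - [-15,57,-6]
    - [-15,57,-6]
    - [-15,57,-6]
  roll: [0,0,0,0]

```text
time_s: 5.55
position: [-16.1, -871.7, 845.2]
tool_rot: [134.5, 10.5, 12.2]
ft_force: [0.3, -0.1, 0.2]
width: 0.0
grasp_force: 0.0
```

```bash
python3 st.py
```

```text
5.55 [-99.3  23.1  12.4   8.3  98.5 -21.2] [ -16.1 -871.7  845.2] [134.5  10.5  12.2]
[[ 0.961  0.276  0.026]
 [ 0.208 -0.657 -0.724]
 [-0.183  0.701 -0.689]]
tilt 46.5 az -88.0
```

The tilt is 46° towards −y, which suits the ring. Now I'll bring the hand back towards the stand with this orientation.

Request:
carry_out:
  travel:
    - [37,-41,-13]
    - [37,-41,-13]
    - [37,-41,-13]
    - [37,-41,-13]
    - [37,-41,-13]
  roll: [0,0,0,0,0]

```text
time_s: 6.18
position: [102.0, -652.8, 714.9]
tool_rot: [134.5, 10.5, 12.2]
ft_force: [0.6, 0.7, -0.4]
width: 0.2
grasp_force: 0.0
```

Request:
carry_out:
  travel:
    - [37,-41,-13]
    - [37,-41,-13]
    - [37,-41,-13]
    - [37,-41,-13]
    - [37,-41,-13]
  roll: [0,0,0,0,0]

```text
time_s: 6.8
position: [220.9, -432.6, 582.5]
tool_rot: [134.5, 10.5, 12.2]
ft_force: [1.0, 0.3, -0.7]
width: 0.1
grasp_force: 0.0
```

```bash
cat >> st.py <<'E'
def go(t): 
    d=M.T@(np.array(t)-o['position']); print('to',t,'tool delta',d.round(1),np.linalg.norm(d).round(0))
import sys
for s in sys.argv[1:]: go([float(v) for v in s.split(',')])
E
python3 st.py 480,-20,300
```

```text
6.8 [-50.6 -19.1  93.4 -28.2  68.4  24.4] [ 220.9 -432.6  582.5] [134.5  10.5  12.2]
[[ 0.961  0.274  0.026]
 [ 0.208 -0.657 -0.725]
 [-0.181  0.702 -0.689]]
tilt 46.5 az -87.9
to [480.0, -20.0, 300.0] tool delta [ 385.9 -398.4  -97.5] 563.0
```

Request:
carry_out:
  travel:
    - [38,-40,-10]
    - [38,-40,-10]
    - [38,-40,-10]
    - [38,-40,-10]
    - [38,-40,-10]
  roll: [0,0,0,0,0]

```text
time_s: 7.42
position: [347.9, -225.1, 442.2]
tool_rot: [134.5, 10.4, 12.3]
ft_force: [0.5, -0.8, -0.8]
width: -0.1
grasp_force: 0.0
```

```bash
python3 st.py 480,-20,300 483,-70,215
```

```text
7.425 [ -1.6  -7.9 104.1 -46.7  83.   77.4] [ 347.9 -225.1  442.2] [134.5  10.4  12.3]
[[ 0.961  0.275  0.028]
 [ 0.21  -0.657 -0.724]
 [-0.181  0.701 -0.689]]
tilt 46.4 az -87.7
to [480.0, -20.0, 300.0] tool delta [ 195.7 -198.2  -46.6] 282.0
to [483.0, -70.0, 215.0] tool delta [ 203.4 -224.1   48.3] 306.0
```

Request:
carry_out:
  travel:
    - [39,-40,-9]
    - [39,-40,-9]
    - [39,-40,-9]
    - [39,-40,-9]
    - [39,-40,-9]
  roll: [0,0,0,0,0]

```text
time_s: 8.05
position: [479.1, -20.4, 296.9]
tool_rot: [134.6, 10.5, 12.3]
ft_force: [0.9, -0.0, 0.6]
width: 0.7
grasp_force: 0.0
```

```bash
python3 st.py 480,-20,300 483,-70,215
```

```text
8.05 [ 22.1  17.6  96.7 -43.   86.6 106.3] [479.1 -20.4 296.9] [134.6  10.5  12.3]
[[ 0.961  0.276  0.027]
 [ 0.209 -0.658 -0.723]
 [-0.181  0.7   -0.69 ]]
tilt 46.3 az -87.9
to [480.0, -20.0, 300.0] tool delta [ 0.4  2.2 -2.4] 3.0
to [483.0, -70.0, 215.0] tool delta [  8.2 -23.6  92.5] 96.0
```

Request:
carry_out:
  travel:
    - [0,0,0]
    - [0,0,0]
  roll: [7,7]

```text
time_s: 8.3
position: [478.6, -21.3, 297.0]
tool_rot: [133.6, 0.3, 2.4]
ft_force: [0.0, -1.1, 0.0]
width: 0.2
grasp_force: 0.0
```

```bash
python3 st.py 481.5,-89,181 483,-139,134
```

```text
8.3 [ 22.   17.5  96.8 -43.   86.6 120.4] [478.6 -21.3 297. ] [133.6   0.3   2.4]
[[ 0.999  0.033  0.026]
 [ 0.041 -0.689 -0.723]
 [-0.006  0.724 -0.69 ]]
tilt 46.4 az -87.9
to [481.5, -89.0, 181.0] tool delta [  0.8 -37.2 129.1] 134.0
to [483.0, -139.0, 134.0] tool delta [  0.5 -36.7 197.7] 201.0
```

Request:
carry_out:
  travel:
    - [0,-19,40]
    - [0,-18,40]
    - [1,0,30]
    - [0,0,19]
  roll: [0,0,0,0]

```text
time_s: 8.8
position: [480.8, -90.5, 180.9]
tool_rot: [133.7, 0.5, 2.5]
ft_force: [-0.6, -0.8, -0.1]
width: 0.0
grasp_force: 0.0
```

```bash
python3 st.py 483,-139,134; python3 - <<'E'
from h import *
o=status.get_obs()
L=[]
for n in('top','side'):
    d=cam(n);im=d['img'][:,:,::-1].copy();h=120 if n=='top' else 90
    u0=proj(d,[483,-125.5,146]).astype(int);S=5
    x0,y0=u0[0]-40,u0[1]-50
    c=cv2.resize(im[y0:y0+100,x0:x0+80],(400,500),interpolation=cv2.INTER_CUBIC)
    for X,col in [([483,-125.5,146],(0,0,255)),([484.9,-140.3,167],(0,255,0)),(o['position'],(255,0,0))]:
        cv2.circle(c,tuple(((proj(d,X)-[x0,y0]+.5)*S).astype(int).tolist()),4,col,1)
    L.append(c)
cv2.imwrite('pics/pre.png',np.hstack(L))
E
```

```text
8.8 [ 14.6  24.4 106.8 -48.6  70.3 128.2] [480.8 -90.5 180.9] [133.7   0.5   2.5]
[[ 0.999  0.036  0.025]
 [ 0.043 -0.689 -0.723]
 [-0.009  0.723 -0.69 ]]
tilt 46.3 az -88.0
to [483.0, -139.0, 134.0] tool delta [ 0.5 -0.5 67.5] 67.0
```

View pics/pre.png

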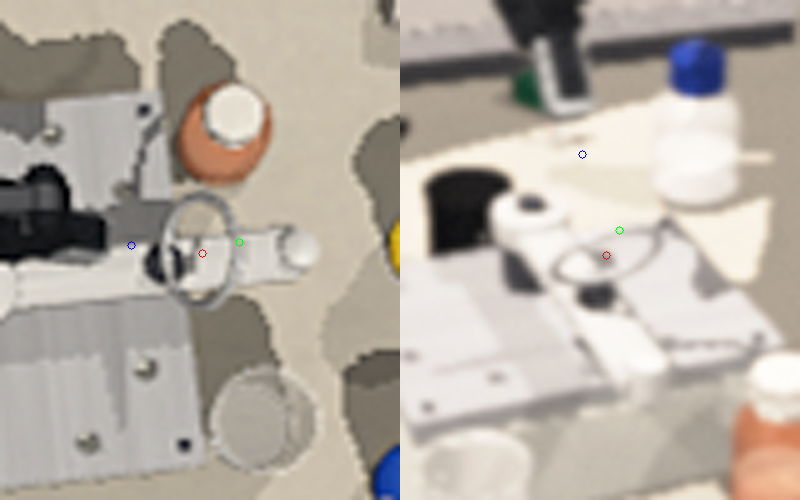

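The ring in the top view matches its projection to within 2 px. The visible fingertip (105,235) ends about 18 mm short of the reported TCP (131,245), but it lies on the insertion line. I'll insert in stages and watch the force.

Request:
carry_out:
  travel:
    - [-1,0,20]
    - [-1,0,20]
    - [0,0,15]
    - [0,0,10]
    - [0,0,0]
  roll: [0,0,0,0,0]

```text
time_s: 9.52
position: [480.7, -137.2, 137.2]
tool_rot: [133.6, 0.5, 2.4]
ft_force: [-0.2, 0.3, -0.3]
width: 0.0
grasp_force: 0.0
```

```bash
cat > look.py <<'E'
from h import *
import sys
o=status.get_obs();L=[];print(o['position'].round(1),o['ft_force'].round(1))
for n in('top','side'):
    d=cam(n);im=d['img'][:,:,::-1].copy();S=8
    u0=proj(d,[465,-125.5,150]).astype(int)
    x0,y0=u0[0]-25,u0[1]-35
    c=cv2.resize(im[y0:y0+70,x0:x0+50],(400,560),interpolation=cv2.INTER_CUBIC)
    for X,col in [([483,-125.5,146],(0,0,255)),([484.9,-140.3,167],(0,255,0)),(o['position'],(255,0,0))]:
        cv2.circle(c,tuple(((proj(d,X)-[x0,y0]+.5)*S).astype(int).tolist()),4,col,1)
    L.append(c)
cv2.imwrite(f'pics/{sys.argv[1]}.png',np.hstack(L))
E
python3 st.py; python3 look.py ins
```

```text
9.525 [  9.4  27.8 110.6 -53.7  63.  131.7] [ 480.7 -137.2  137.2] [133.6   0.5   2.4]
[[ 0.999  0.035  0.025]
 [ 0.043 -0.689 -0.724]
 [-0.008  0.724 -0.69 ]]
tilt 46.4 az -88.0
[ 480.7 -137.2  137.2] [-0.2  0.3 -0.3]
```

View pics/ins.png

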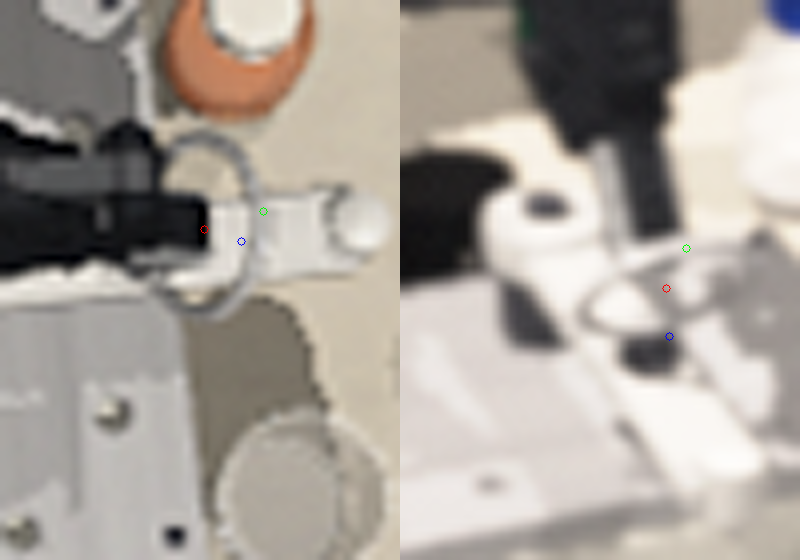

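The tip is at the mouth of the ring, at top (208,228) with the ring around it, and there is no contact. I'll continue with slow steps, slightly raised.

Request:
carry_out:
  travel:
    - [0,2,7]
    - [0,2,7]
    - [0,0,5]
    - [0,0,0]
  roll: [0,0,0,0]

```text
time_s: 10.12
position: [481.6, -152.6, 127.9]
tool_rot: [133.7, 0.6, 2.3]
ft_force: [0.3, -0.1, -0.6]
width: 0.1
grasp_force: 0.0
```

```bash
python3 st.py
```

```text
10.125 [  7.5  28.5 111.3 -55.2  61.2 132.1] [ 481.6 -152.6  127.9] [133.7   0.6   2.3]
[[ 0.999  0.035  0.023]
 [ 0.041 -0.69  -0.722]
 [-0.01   0.723 -0.691]]
tilt 46.3 az -88.2
```

Request:
carry_out:
  travel:
    - [0,3,-3]
    - [0,3,-3]
    - [0,2,-2]
    - [0,0,0]
  roll: [0,0,0,0]

```text
time_s: 10.62
position: [481.8, -151.7, 139.4]
tool_rot: [133.8, 0.5, 2.4]
ft_force: [-0.6, 2.7, -3.9]
width: 0.1
grasp_force: 2.3
```

Request:
carry_out:
  travel:
    - [0,2,-2]
    - [0,2,-2]
    - [0,0,0]
  roll: [0,0,0]

```text
time_s: 11.0
position: [481.9, -151.8, 145.1]
tool_rot: [133.7, 0.5, 2.4]
ft_force: [-0.0, 3.4, -5.1]
width: 0.1
grasp_force: 2.7
```

Request:
carry_out:
  travel:
    - [0,2,-2]
    - [0,1,-1]
    - [0,0,0]
  roll: [0,0,0]

```text
time_s: 11.38
position: [481.8, -151.8, 149.3]
tool_rot: [133.7, 0.5, 2.4]
ft_force: [-0.3, 3.1, -6.3]
width: 0.1
grasp_force: 2.9
```

```bash
python3 look.py lift
```

```text
[ 481.8 -151.8  149.3] [-0.3  3.1 -6.3]
```

View pics/lift.png

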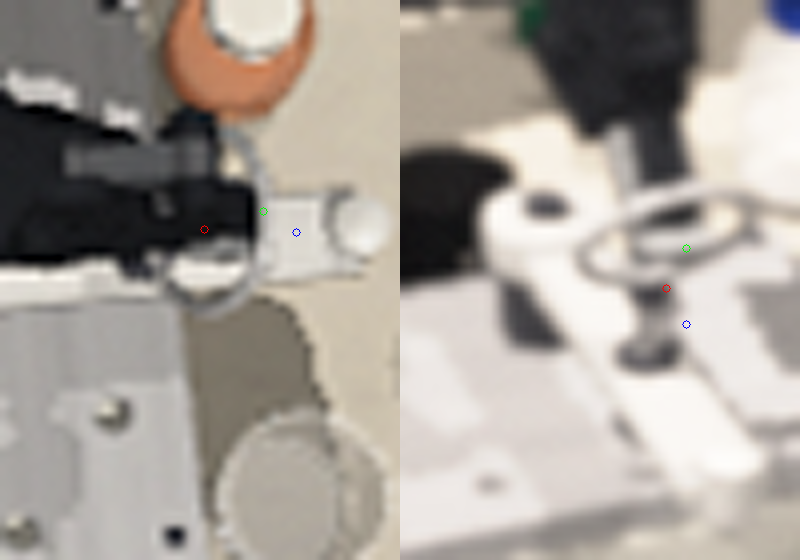

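The ring is clearly raised in the side view, with the finger under its bar and the spring load at about 6 N. I'll slide in slightly deeper and estimate the lift.

Request:
carry_out:
  travel:
    - [0,0,3]
    - [0,0,3]
    - [0,0,0]
  roll: [0,0,0]

```text
time_s: 11.85
position: [482.8, -153.5, 143.4]
tool_rot: [134.1, 0.4, 2.4]
ft_force: [-1.8, 19.4, -5.0]
width: 0.0
grasp_force: 9.1
```

```bash
python3 st.py; python3 - <<'E'
from h import *
b=cam('side')
for l in('ring_centre','ring_bar'):
    for q in models.tip_of(b,l)[:2]: print(l,np.round(q['uv'],1),round(q['p'],2))
for h in(0,5,10,15,20): print(h,proj(b,[483,-125.5,146+h]).round(1),proj(b,[484.9,-140.3,167+h]).round(1))
E
```

```text
11.85 [  7.2  26.7 110.8 -54.1  62.  129.8] [ 482.8 -153.5  143.4] [134.1   0.4   2.4]
[[ 0.999  0.035  0.026]
 [ 0.042 -0.695 -0.718]
 [-0.007  0.719 -0.695]]
tilt 45.9 az -88.0
ring_bar [330.3 197.1] 0.64
0 [329.8 204.6] [332.4 199.5]
5 [329.8 202.7] [332.4 197.6]
10 [329.8 200.8] [332.4 195.6]
15 [329.9 198.9] [332.4 193.6]
20 [329.9 196.9] [332.4 191.6]
```

Request:
carry_out:
  travel:
    - [0,0,-4]
    - [0,0,-2]
    - [0,0,0]
  roll: [0,0,0]

```text
time_s: 12.38
position: [482.1, -151.8, 149.3]
tool_rot: [133.7, 0.5, 2.4]
ft_force: [0.4, 3.6, -5.6]
width: 0.4
grasp_force: 3.2
```

```bash
python3 - <<'E'
from h import *
b=cam('side');a=cam('top')
for d in(a,b):
  for l in('ring_centre','ring_bar'):
    for q in models.tip_of(d,l)[:2]: print(l,np.round(q['uv'],1),round(q['p'],2))
  r=models.trace(d,'index_pin')
  for q in r[:2]: 
    ys,xs=np.nonzero(q['region']);print(q['p'],xs.min(),xs.max(),ys.min(),ys.max())
print(status.get_obs()['ft_force'].round(1),status.get_obs()['position'].round(1))
for h in (0,15):
  t=np.linspace(0,2*np.pi,60);p=np.radians(-82.7);e=np.array([np.cos(p),np.sin(p),0]);l=np.array([-e[1],e[0],0]);u=.574*e+.819*np.array([0,0,1])
  Q=np.array([proj(b,np.array([483,-125.5,146+h])+25.5*(np.cos(s)*u+np.sin(s)*l)) for s in t]);print(h,Q.min(0).round(1),Q.max(0).round(1))
E
```

```text
ring_centre [364.2 202.7] 0.6
ring_bar [369.2 198.1] 0.62
ring_centre [327.5 196.6] 0.67
ring_centre [367.2 243.5] 0.43
ring_bar [333.7 194.1] 0.53
0.67 355 373 225 260
0.51 318 340 194 213
[-0.2  3.4 -5.5] [ 481.9 -151.8  149.2]
0 [319.2 199.1] [340.5 209.9]
15 [319.1 193.2] [340.5 204.3]
```

The ring is about 13 mm up in the side view, so the pin is clear. I'll raise it 1.5 mm more and start the swing to the beaker's side.

Request:
carry_out:
  travel:
    - [0,1,-1]
    - [-3,0,0]
    - [-5,0,0]
    - [-5,-0.3,-0.3]
    - [-5,-0.3,-0.3]
  roll: [0,0,0,0,0]

```text
time_s: 13.4
position: [463.7, -151.4, 150.7]
tool_rot: [133.8, 0.5, 2.4]
ft_force: [0.7, 5.2, -6.1]
width: 0.2
grasp_force: 4.0
```

```bash
cat > ang.py <<'E'
from h import *
a=cam('top');b=cam('side');o=status.get_obs();print(o['position'].round(1),o['ft_force'].round(1),o['qpos'].round(1))
pv=np.array([469.6,-21.3])
for l,z in(('spout_tip',95),('ring_centre',158)):
  for d in(a,b):
    for q in models.tip_of(d,l)[:2]:
        X=atz(d,q['uv'],z)[:2]-pv; print(l,np.round(q['uv'],1),round(q['p'],2),'r',np.hypot(*X).round(0),'ang',(np.degrees(np.arctan2(X[1],X[0]))+82.7).round(1))
for w in(0,-15,-28,-30,-32):
    t=np.radians(w-82.7);print(w,[proj(d,np.r_[pv+155*np.array([np.cos(t),np.sin(t)]),95]).round(1) for d in(a,b)])
E
python3 ang.py
```

```text
[ 463.2 -151.4  150.7] [-0.   5.  -4.9] [  7.9  25.2 112.7 -54.1  62.5 130.4]
spout_tip [382.5 209.7] 0.5 r 151.0 ang -7.1
spout_tip [330.  237.4] 0.83 r 160.0 ang -7.6
ring_centre [363.6 212.4] 0.65 r 101.0 ang -15.5
ring_centre [322.7 211.8] 0.4 r 15.0 ang -71.6
ring_centre [317.5 198.5] 0.68 r 91.0 ang -14.9
0 [array([383.4, 201.9]), array([338.2, 234.6])]
-15 [array([383.6, 218.4]), array([320.6, 237.2])]
-28 [array([380.3, 232.3]), array([304.8, 237.2])]
-30 [array([379.5, 234.4]), array([302.4, 237. ])]
-32 [array([378.6, 236.5]), array([300. , 236.8])]
```

Request:
carry_out:
  travel:
    - [-5,-0.4,-0.4]
    - [-5,-0.5,-0.5]
    - [-5,-0.6,-0.6]
    - [-5,-0.8,-0.8]
    - [-5,-1,-1]
  roll: [0,0,0,0,0]

```text
time_s: 14.32
position: [440.4, -146.8, 150.7]
tool_rot: [133.9, 0.3, 2.5]
ft_force: [3.8, 9.6, -5.4]
width: -0.1
grasp_force: 5.8
```

```bash
python3 ang.py | head -7
```

```text
[ 440.1 -146.7  150.7] [ 3.   9.7 -5.8] [  8.9  23.9 115.4 -54.2  62.  132.3]
spout_tip [379.1 222.1] 0.59 r 146.0 ang -19.2
spout_tip [315.7 238.1] 0.92 r 158.0 ang -19.0
ring_centre [370.2 216.8] 0.65 r 117.0 ang -19.3
ring_centre [364.  216.3] 0.43 r 103.0 ang -20.3
ring_centre [311.9 198.4] 0.71 r 90.0 ang -23.0
0 [array([383.4, 201.9]), array([338.2, 234.6])]
```

Request:
carry_out:
  travel:
    - [-5,-1.3,-1.8]
    - [-5,-1.4,-1.9]
    - [-4,-1.3,-1.6]
    - [0,0,0]
  roll: [0,0,0,0]

```text
time_s: 15.12
position: [426.3, -141.0, 151.8]
tool_rot: [133.8, 0.3, 2.5]
ft_force: [4.0, 7.3, -6.8]
width: 0.2
grasp_force: 5.3
```

```bash
python3 ang.py | head -7
```

```text
[ 426.4 -141.   151.9] [ 3.6  7.6 -5.5] [  9.9  23.2 116.7 -53.9  62.2 133.3]
spout_tip [377.2 228.5] 0.64 r 145.0 ang -25.6
spout_tip [307.2 236.7] 0.94 r 153.0 ang -26.1
ring_centre [364.3 222.7] 0.53 r 108.0 ang -27.9
ring_centre [304.4 195.8] 0.68 r 80.0 ang -36.1
0 [array([383.4, 201.9]), array([338.2, 234.6])]
-15 [array([383.6, 218.4]), array([320.6, 237.2])]
```

Request:
carry_out:
  travel:
    - [-4,-1.2,-1.5]
    - [-3,-0.9,-1.2]
    - [0,0,0]
  roll: [0,0,0]

```text
time_s: 15.8
position: [420.0, -137.6, 152.3]
tool_rot: [133.9, 0.3, 2.6]
ft_force: [4.5, 9.4, -6.2]
width: -0.1
grasp_force: 6.1
```

```bash
python3 ang.py | head -7
```

```text
[ 420.  -137.7  152.3] [ 4.9  9.1 -5.6] [ 10.5  22.8 117.4 -53.8  62.2 133.9]
spout_tip [374.1 232.9] 0.56 r 142.0 ang -30.7
spout_tip [300.1 238.4] 0.63 r 161.0 ang -31.4
ring_centre [365.1 227. ] 0.44 r 113.0 ang -32.2
ring_centre [301.5 198. ] 0.72 r 92.0 ang -38.2
0 [array([383.4, 201.9]), array([338.2, 234.6])]
-15 [array([383.6, 218.4]), array([320.6, 237.2])]
```

Request:
carry_out:
  travel:
    - [0,-1.5,1.5]
    - [0,-1.5,1.5]
    - [0,-1.5,1.5]
    - [0,0,0]
  roll: [0,0,0,0]

```text
time_s: 16.6
position: [420.2, -137.9, 145.9]
tool_rot: [133.9, 0.3, 2.6]
ft_force: [4.6, 9.6, -4.8]
width: 0.2
grasp_force: 6.0
```

Request:
carry_out:
  travel:
    - [0,-1.5,1.5]
    - [0,-1.5,1.5]
    - [0,0,0]
  roll: [0,0,0]

```text
time_s: 16.98
position: [420.4, -137.9, 141.7]
tool_rot: [133.8, 0.3, 2.6]
ft_force: [4.5, 8.5, -4.9]
width: 0.1
grasp_force: 5.9
```

```bash
python3 ang.py | head -7; python3 look.py low
```

```text
[ 420.4 -137.9  141.8] [ 5.   8.4 -4.9] [ 10.5  24.  117.8 -54.5  61.2 135.4]
spout_tip [374.8 233. ] 0.89 r 143.0 ang -30.5
spout_tip [448.9 228.4] 0.75 r 314.0 ang -15.4
spout_tip [301.6 236.8] 0.92 r 154.0 ang -30.7
ring_centre [321.  212.1] 0.66 r 14.0 ang -86.9
ring_centre [361.  224.2] 0.46 r 102.0 ang -31.1
ring_centre [302.1 201.4] 0.6 r 106.0 ang -34.6
[ 420.4 -138.   141.8] [ 5.   9.1 -4.4]
```

View pics/low.png

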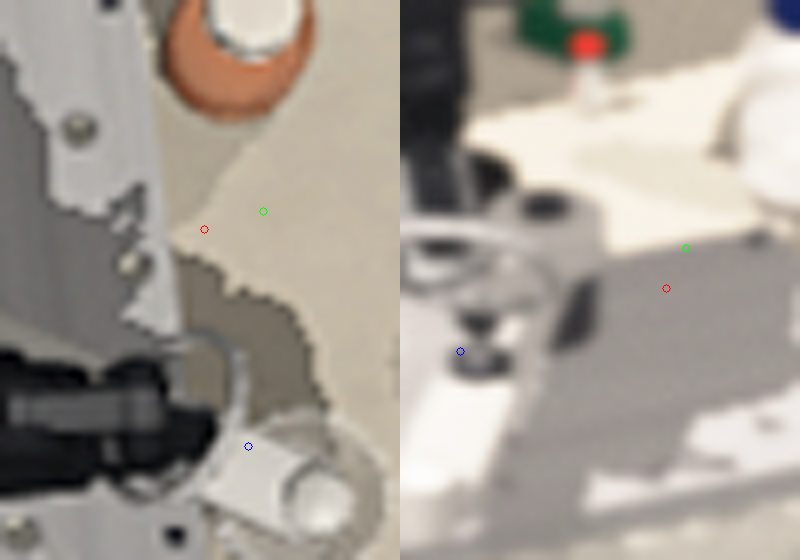

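The fingertip still carries about 4.5 N after 10 mm of lowering, so the pin is not resting on the plate and looks to be in the hole. I'll lower the rest of the way.

Request:
carry_out:
  travel:
    - [0,-1.5,1.5]
    - [0,-1.5,1.5]
    - [0,-1.5,1.5]
    - [0,0,0]
  roll: [0,0,0,0]

```text
time_s: 17.88
position: [421.1, -138.3, 135.8]
tool_rot: [133.8, 0.2, 2.6]
ft_force: [6.6, 7.2, -4.6]
width: 0.1
grasp_force: 5.6
```

Request:
carry_out:
  travel:
    - [0,-1.5,1.5]
    - [0,-1.5,1.5]
    - [0,0,0]
  roll: [0,0,0]

```text
time_s: 18.25
position: [420.8, -138.0, 132.0]
tool_rot: [133.8, 0.2, 2.5]
ft_force: [7.2, 3.8, -1.4]
width: 0.0
grasp_force: 4.6
```

Request:
carry_out:
  travel:
    - [1,-1.5,1.5]
    - [1.5,-1,1]
    - [0,0,0]
  roll: [0,0,0]

```text
time_s: 18.62
position: [420.2, -138.6, 128.9]
tool_rot: [133.7, 0.6, 2.3]
ft_force: [2.4, 0.8, -0.4]
width: 0.1
grasp_force: 1.3
```

```bash
python3 ang.py | head -7
```

```text
[ 420.1 -138.5  128.8] [2.8 1.8 0.5] [ 10.4  25.7 118.1 -55.2  60.4 137. ]
spout_tip [376.  231.2] 0.92 r 144.0 ang -28.5
spout_tip [304.4 236.6] 0.62 r 153.0 ang -28.5
spout_tip [277.6 187.4] 0.57 r 134.0 ang 208.6
ring_centre [361.2 226.4] 0.48 r 105.0 ang -33.6
ring_centre [303.7 206.1] 0.43 r 126.0 ang -30.4
ring_centre [320.3 181.9] 0.27 r 17.0 ang 46.6
```

Request:
carry_out:
  travel:
    - [2,0,-2]
    - [1,0,-6]
    - [0,0,-8]
    - [0,0,0]
  roll: [0,0,0,0]

```text
time_s: 19.42
position: [422.7, -126.1, 139.9]
tool_rot: [133.8, 0.6, 2.3]
ft_force: [-0.2, 0.4, -0.1]
width: 0.3
grasp_force: 0.0
```

Request:
carry_out:
  travel:
    - [0,0,-12]
    - [0,0,-20]
    - [0,0,-25]
    - [0,0,0]
  roll: [0,0,0,0]

```text
time_s: 19.92
position: [422.3, -84.2, 179.9]
tool_rot: [133.8, 0.4, 2.4]
ft_force: [-0.2, -0.0, 0.3]
width: -0.2
grasp_force: 0.0
```

Request:
carry_out:
  travel:
    - [0,0,-40]
    - [0,0,-45]
    - [0,0,-40]
    - [0,0,0]
  roll: [0,0,0,0]

```text
time_s: 20.42
position: [419.6, 5.9, 266.2]
tool_rot: [133.9, 0.4, 2.4]
ft_force: [0.3, -0.1, -0.6]
width: -0.1
grasp_force: 0.0
```

```bash
python3 ang.py | head -7; python3 look.py fin; python3 - <<'E'
from h import *
b=cam('side')
for q in models.trace(b,'index_pin')[:2]:
    ys,xs=np.nonzero(q['region']);print(q['p'],xs.min(),xs.max(),ys.min(),ys.max())
for w in(-28,-30,-32):
 for h in (0,10):
  t=np.linspace(0,2*np.pi,60);p=np.radians(w-82.7);e=np.array([np.cos(p),np.sin(p),0]);l=np.array([-e[1],e[0],0]);u=.574*e+.819*np.array([0,0,1])
  Q=np.array([proj(b,np.array([469.6,-21.3,146+h])+105*e+25.5*(np.cos(s)*u+np.sin(s)*l)) for s in t]);print(w,h,Q.min(0).round(1),Q.max(0).round(1))
E
```

```text
[418.1   4.2 264.6] [-0.1  0.  -0.5] [ 27.2  16.9 103.2 -40.8  85.6 127.5]
spout_tip [376.9 233.6] 0.65 r 149.0 ang -30.2
spout_tip [300.9 236. ] 0.9 r 152.0 ang -31.6
spout_tip [320.8 179.5] 0.75 r 135.0 ang 152.2
ring_centre [361.7 226. ] 0.42 r 105.0 ang -32.8
ring_centre [376.7 235.9] 0.28 r 145.0 ang -35.0
ring_centre [301.4 204. ] 0.48 r 118.0 ang -33.7
[417.8   3.7 264.5] [-0.4  0.6  0.4]
-28 0 [296.5 201.2] [318.8 210.8]
-28 10 [296.3 197.3] [318.8 207.1]
-30 0 [294.9 201.1] [317.2 210.7]
-30 10 [294.7 197.1] [317.1 207. ]
-32 0 [293.4 200.9] [315.5 210.7]
-32 10 [293.2 197. ] [315.5 206.9]
```

View pics/fin.png

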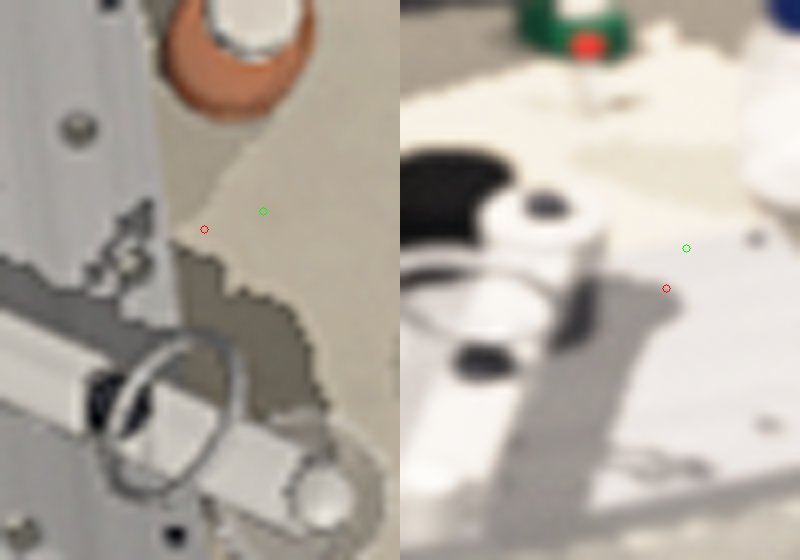

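The side crop shows the ring spanning rows 200–211 with the dark bushing uncovered, which matches the pin home at about −30°. The spout stands over the clear beaker and the hand is clear, so I'm handing in.

```bash
python3 -c "
from station import manip;print(manip.sign_off())"
```

```text
the job is handed in; nothing more can be done
None
```

I swung the dispensing arm one hole to the beaker's side (−30°). In the last pictures the pin looks fully home, the spout stands over the clear beaker and the hand is clear of the ring. The job is handed in, but no verdict came back.

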